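# Turn out a cup of resin beetle blocks into a heap

## Robot

A 6-joint arm with a two-finger parallel gripper is mounted at the origin on the work surface. World frame = base frame: x ahead of the robot, y to its left, z up, the work surface at z = 0. Lengths are in mm, angles in rad, forces in N, time in s.
With the tool pointing down it reaches from about 275 to 825 mm from the base axis. Payload 4.9 kg.
Tool frame: the origin (TCP) lies at the very end of the fingers, on their centre line; the grasp point (between the pads) lies 19 mm behind it; z points along the fingers, y is the direction in which the jaws open and shut (so a half turn about z gives the same grasp; the last joint's range is limited). The gripper opens to 85 mm and grips with 20 to 120 N. Pads are 22 mm wide; open, the fingers measure 114 mm over their backs; the gripper's body (76 mm by 85 mm) begins 54 mm behind the grasp point. The pads swing forward as they close: fully open they stand 13 mm farther back than shut.
Start: joints at [1.086, 0.326, -0.193, 1.052, 0, 1.437], TCP at [189.002, 516.524, 231.281] pointing down, gripper open.
Joint ranges: [-2.65, 2.65], [-0.97, 1.79], [-1.3, 1.35], [-1.93, 2.1], [-1.47, 1.37], [-3.14, 3.14]. Speed limits (rad/s): [2.57, 2.57, 3.14, 3.14, 3.14, 3.14].

## Interface

Orientations are given as [roll, pitch, yaw] about the fixed x, y, z axes, in that order (R = Rz(yaw) Ry(pitch) Rx(roll)).
In Python, from bench import bot, solve_ik, imaging gives the robot as it stands. Calls block until the motion is done:
- bot.move_ptp(position, orientation): joint-space move of the TCP to a pose.
- bot.movel(position, rot=None, max_speed=150, threshold=None): straight line of the TCP; rot=None keeps the orientation; max_speed is the mean speed in mm/s. With threshold (N) it stops when the force on the tool has changed by that much, and returns True; else False.
- bot.move_j(angles): joint-space move.
- bot.grip(opening, effort=None): opening from 0.0 (shut) to 1.0 (fully open); effort is the grip in N (None keeps the last); returns when the fingers have stopped.
- bot.dwell(seconds).
- solve_ik(position, orientation): joint angles nearest the present ones, or None.
- bot.get_state(): the state.
- imaging.capture(name): name is "scene" or "side" or "wrist"; returns the picture (400x640x3 uint8, blue, green, red); there is no depth.
- imaging.camera_model(name): a dict with "K" (3x3 intrinsics, pixels), "position" and "rotation" of the camera in the world. Camera axes: x right, y up, looking along -z (the intrinsics and any distortion apply to the point x, -y, -z); pixel columns grow to the right and rows downward; lengths in mm; the calibration is good to about 2 mm. The wrist camera is an equidistant fisheye: a pixel r from the principal point sees the ray r / f radians off the axis. A picture is of the moment at which its call begins: read the wrist's pose just before it. camera_model takes no time and is no camera call; for the wrist camera it gives the pose at the moment of the call.
A pose or a line that the arm cannot do raises bot.IKError and nothing moves.
- bot.sign_off(): hands the job in, once; it reports no verdict.
The state is a dict: "t": time; "qpos": joint angles; "joint_velocities": joint speeds; "effort": joint torques, N m; "tcp_pos": TCP position; "orientation": TCP orientation; "contact_force": force on the tool from outside, world axes, zero at the start; "wrist_torque": the same for the moment, N m; "opening": opening from 0.0 (shut) to 1.0 (fully open).
Only numpy, scipy, OpenCV 4.12 (cv2) and the standard library are available. Lean on these libraries where they do the work, as an engineer would, in place of code of your own. Each camera call takes 0.05 s, during which the arm holds its last target.

## Task

Swing the tipper's cradle over by its handle briskly enough that the cup of beetle blocks lands mouth down on the white tray, then swing the cradle all the way back down. Lift the cup straight up off the blocks, so that they stay on the tray in one pile where the cup stood, and set the empty cup mouth down in the middle of the round cork mat. Leave the other things on the bench where they are.

Things in the scene. Friction and masses are not known exactly. Their poses are not given: they have to be found in the camera images.
- tipper: fixed cup tipper: dark base plate 150 x 245 mm, wooden block with a white tray on top. Origin on the bench straight below the hinge's middle; z up, x along the hinge line (handle on the -x side, towards the robot), y the swing direction: cradle on the -y side at first, tray on the +y side. Two hinge posts at x = +-52 mm, 86 mm high
- hinge (a point): middle of the hinge line, 78 mm above the bench, axes as the tipper. Swung over, the cup turns on its rim at the tray's edge, tips off the cradle past 2.3 rad and by 2.95 rad stands mouth down. Blocks start to slide from about 2.1 rad: from 1.75 rad swing on briskly (2 rad/s or more) so none slips under the rim. The cradle's floor hangs over the cup until swung back
- cradle (a joint): angle of the steel cradle (floor, back plate at the hinge, two low cheeks; the cup stands loose in it) about the hinge: 0 at first with the cup upright, grows as the handle swings up and over towards the tray, stop at 3.15 rad. Damped (0.2 N m s/rad): let go, it sinks slowly, back below about 2.4 rad, on towards the tray above
- handle (a point): middle of the cradle's crank handle, a wooden round bar 16 mm thick, 88 mm long, parallel to the hinge line (local x -132..-44 mm); this point is at local x -92 mm, 123 mm from the hinge line: at joint 0, 120 mm along -y from it and 25 mm below it. The bar can turn in the grip as it swings. Axes turn with the cradle
- heap_spot (a point): point on the tray floor under the middle of where the cup lands, 36 mm from the hinge line in local +y; axes as the tipper. The tray floor is 76 mm above the bench, 150 mm square (local x -75..75, y 0..154 mm), with a 7 mm high edge on three sides and none at the hinge
- cup_centre (a point): plain aluminium cup, open at one end, 66 mm long, outside diameter 64 mm at the base and 68 mm at the mouth, wall 3 mm, 90 g; this point is on its axis half-way up; z points from base to mouth (up at the start, down when inverted). Turned over on the tray its base is on top, 142 mm above the bench
- cup_mouth (a point): centre of the cup's mouth, at the rim, 33 mm from cup_centre along z
- cup: the same cup, origin at the outside of its base, 33 mm from cup_centre along -z
- mat_top (a point): centre of the top of a fixed round cork mat on the bench, diameter 130 mm, 4 mm thick
- unit_tray: bystander: open white box with pinned insects, 120 x 100 x 40 mm, origin under its middle
- jar: bystander: amber glass jar, diameter 60 mm, 90 mm high, origin under its middle
- bottle: bystander: glass bottle, diameter 52 mm, 120 mm high, origin under its middle
- block0: one of four alike resin blocks with a beetle cast in, 44 x 31 x 14 mm, 22 g, in the cup at the start; origin at its centre
- block1: one of four alike resin blocks with a beetle cast in, 44 x 31 x 14 mm, 22 g, in the cup at the start; origin at its centre
- block2: one of four alike resin blocks with a beetle cast in, 44 x 31 x 14 mm, 22 g, in the cup at the start; origin at its centre
- block3: one of four alike resin blocks with a beetle cast in, 44 x 31 x 14 mm, 22 g, in the cup at the start; origin at its centre
There are look-alikes about, which are no part of the job. Of the things that look like the part that bears mat_top, take the one that is farthest to the robot's right at the start. There is more than one size of the cup; the job needs the smallest.

How it is judged:
By the outcome, as a careful person would: the job done as asked, in the order asked, and still so for the second after the job is handed in, with the robot touching nothing.
It also fails if it takes over 69 s, if anything falls off the work surface, if the arm or the gripper's body presses on something with over 40 N, if the wrist force passes 120 N, or if a joint passes its speed limit or range.

## Working session

There is one attempt and no reset: what is moved stays moved. The work goes in short steps, each a Python script; the robot and the scene stay as the last script left them, time stands still between calls to the robot, and variables do not carry over. Pictures are saved under pics/ and viewed, and the job is handed in when it is done.

```bash
ls -la; mkdir -p pics; python3 - <<'E'
from bench import bot, solve_ik, imaging
import cv2, numpy as np
for n in ["scene","side","wrist"]:
    im=imaging.capture(n); cv2.imwrite(f"pics/{n}0.png",im)
    m=imaging.camera_model(n); print(n,m)
print(bot.get_state())
E
```

```text
total 12
drwxr-xr-x  3 agent agent 4096 Dec  6 04:00 .
drwxr-xr-x 23 root  root  4096 Dec  6 04:00 ..
drwxr-xr-x  2 agent agent 4096 Dec  6 04:00 pics
scene {'K': array([[361.09285534,   0.        , 318.56304373],
       [  0.        , 361.09285534, 198.98430395],
       [  0.        ,   0.        ,   1.        ]]), 'position': array([ 932.86906929, -282.81461651,  773.34888994]), 'rotation': array([5.91563546e-01, 4.66918786e-04, 1.04588996e+00])}
side {'K': array([[422.72004581,   0.        , 320.71651251],
       [  0.        , 422.72004581, 190.66675199],
       [  0.        ,   0.        ,   1.        ]]), 'position': array([  416.39722054, -1148.60007226,   702.52075602]), 'rotation': array([ 1.07122912, -0.01591672, -0.09833007])}
wrist {'K': array([[309.70691629,   0.        , 320.43879658],
       [  0.        , 309.70691629, 200.80405167],
       [  0.        ,   0.        ,   1.        ]]), 'position': array([112.58944686, 543.24561595, 373.41474037]), 'rotation': array([-0.32326856,  0.00163516,  1.21969172])}
{'t': 0.15, 'qpos': array([ 1.08584368e+00,  3.26792324e-01, -1.93342017e-01,  1.05198985e+00,
        2.21865507e-05,  1.43656630e+00]), 'joint_velocities': array([-2.85786768e-04, -1.37694222e-03,  5.06933865e-03, -2.48893329e-05,
        5.81167825e-04, -1.15985419e-03]), 'effort': array([ 1.67525170e-03, -4.43704963e+01,  2.62663436e+01,  1.04152673e-02,
       -3.12918144e-05, -1.11782302e-05]), 'tcp_pos': array([188.76249176, 516.13397668, 230.67614955]), 'orientation': array([-3.14027970e+00, -1.99691699e-04,  2.79086990e+00]), 'contact_force': array([-0.0231134 , -0.10072015, -0.03883909]), 'wrist_torque': array([-0.01427236,  0.03721904,  0.01269272]), 'opening': 1.0022152671389477}
```

View pics/scene0.png

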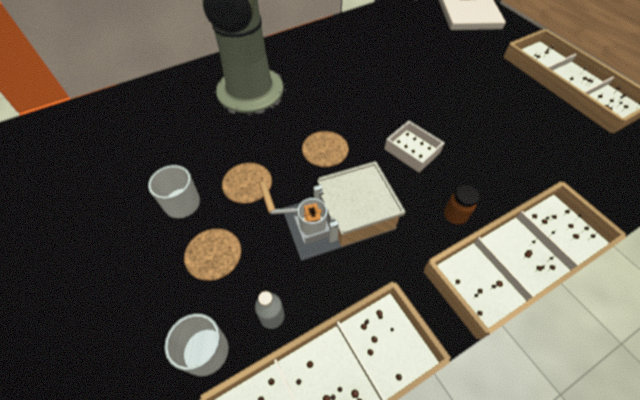

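View pics/side0.png

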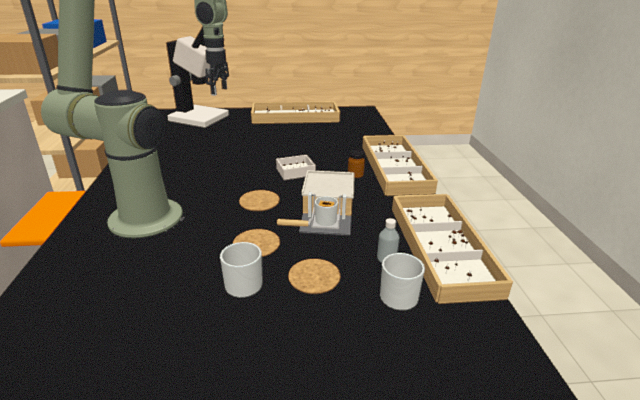

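View pics/wrist0.png

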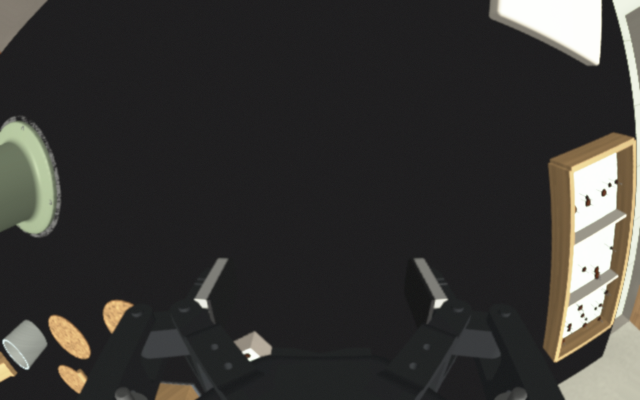

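Both views show three cork mats: scene (325,148), (247,182) and (213,253). They also show three cups: (173,190), (197,343), and the small one in the tipper at (312,213). I'll set up the geometry next.

```bash
cat > h.py <<'E'
import numpy as np, cv2
from scipy.spatial.transform import Rotation as R
def cm(m):
    return m["K"], np.array(m["position"]), R.from_euler("xyz",m["rotation"]).as_matrix()
def ray(m,px,fish=False):
    K,p,Rm=cm(m); u=(px[0]-K[0,2])/K[0,0]; v=(px[1]-K[1,2])/K[1,1]
    if fish:
        r=np.hypot(u,v); s=np.sin(r)/max(r,1e-9); d=np.array([u*s,-v*s,-np.cos(r)])
    else: d=np.array([u,-v,-1.])
    d=Rm@d; return p,d/np.linalg.norm(d)
def plane(m,px,z,fish=False):
    p,d=ray(m,px,fish); return p+d*(z-p[2])/d[2]
def proj(m,X,fish=False):
    K,p,Rm=cm(m); c=Rm.T@(np.asarray(X,float)-p); x,y,z=c[0],-c[1],-c[2]
    if fish:
        r=np.hypot(x,y); t=np.arctan2(r,z); x,y=x/r*t,y/r*t
    else: x,y=x/z,y/z
    return np.array([K[0,0]*x+K[0,2],K[1,1]*y+K[1,2]])
def tri(obs):
    A=np.zeros((3,3));b=np.zeros(3)
    for p,d in obs:
        M=np.eye(3)-np.outer(d,d);A+=M;b+=M@p
    X=np.linalg.solve(A,b)
    return X,[float(np.linalg.norm((np.eye(3)-np.outer(d,d))@(X-p))) for p,d in obs]
E
python3 - <<'E'
from h import *
from bench import imaging
S=imaging.camera_model("scene");D=imaging.camera_model("side")
print(proj(S,[0,0,0]),proj(D,[0,0,0]))
for n,m in(("scene",S),("side",D)):
    im=cv2.imread(f"pics/{n}0.png"); hsv=cv2.cvtColor(im,cv2.COLOR_BGR2HSV)
    mk=cv2.inRange(hsv,(8,90,120),(22,255,255))
    cs,_=cv2.findContours(mk,cv2.RETR_EXTERNAL,cv2.CHAIN_APPROX_NONE)
    for c in cs:
        if cv2.contourArea(c)>300 :
            x,y,w,h=cv2.boundingRect(c)
            if w>90: continue
            P=np.array([plane(m,q[0],4)[:2] for q in c],np.float32)
            (cx,cy),r=cv2.minEnclosingCircle(P); print(n,cv2.fitEllipse(c)[0],(cx,cy),r)
im=cv2.imread("pics/scene0.png")[130:280,220:440]; cv2.imwrite("pics/sc_crop.png",cv2.resize(im,None,fx=3.6,fy=3.6,interpolation=cv2.INTER_CUBIC))
im=cv2.imread("pics/side0.png")[160:250,260:370]; cv2.imwrite("pics/sd_crop.png",cv2.resize(im,None,fx=6,fy=6,interpolation=cv2.INTER_CUBIC))
E
```

```text
[250.00042176  89.1011807 ] [145.68462743 217.08165206]
scene (212.15017700195312, 253.98484802246094) (492.3799743652344, -315.1132507324219) 65.67700958251953
scene (248.97998046875, 184.92955017089844) (366.5563049316406, -157.4540557861328) 89.58195495605469
scene (324.7676086425781, 148.47328186035156) (343.32989501953125, 78.25273895263672) 66.13101959228516
scene (25.554229736328125, 71.51823425292969) (-620.025146484375, -590.0267333984375) 389.71343994140625
side (313.77593994140625, 275.5773010253906) (492.091064453125, -315.87066650390625) 67.17965698242188
side (259.0360412597656, 240.50511169433594) (342.1601867675781, -162.33868408203125) 67.56929016113281
side (258.7132568359375, 199.92739868164062) (341.8506164550781, 77.3343734741211) 68.76016235351562
side (155.8795623779297, 42.37374496459961) (-1309.27392578125, 4334.9521484375) 3457.1552734375
side (106.36930084228516, 50.71531295776367) (-1658.592041015625, 4511.02685546875) 3253.0791015625
side (40.88288116455078, 11.80540943145752) (-2991.0849609375, 5725.08251953125) 1918.4613037109375
```

The mats lie at y = +78, -160 and -315. The farthest to the right is at (492, -315), and both views agree on it: scene (212,254), side (314,276).

View pics/sc_crop.png

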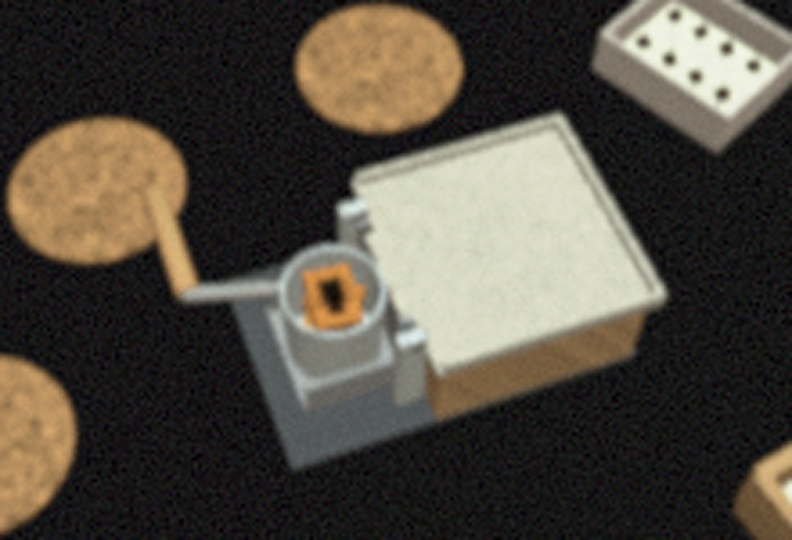

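View pics/sd_crop.png

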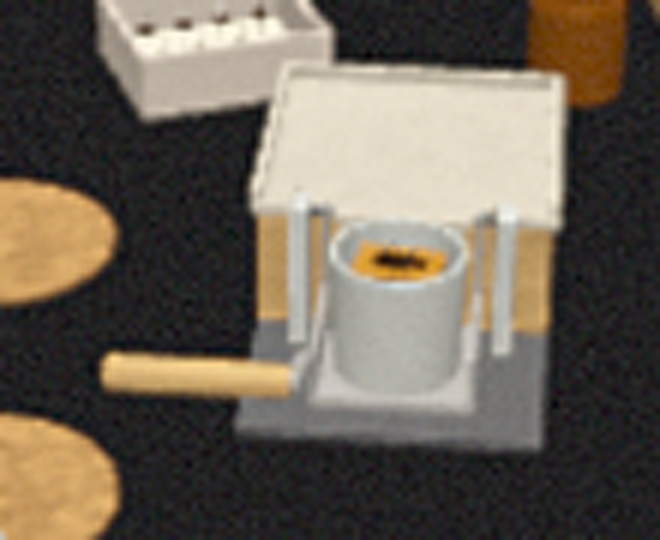

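```bash
python3 - <<'E'
from h import *
from bench import imaging
S=imaging.camera_model("scene");D=imaging.camera_model("side")
o={"handle_out":((153,190),(105,373)),"handle_in":((183,288),(290,378)),"t-x+y":((560,115),(288,65)),"t+x+y":((665,297),(567,75)),"t-x-y":((352,178),(250,208)),"t+x-y":((440,375),(563,226)),"post-":((352,207),(300,200)),"post+":((410,335),(508,212)),"mouth":((333,292),(399,254)),
"base-xy":((235,302),(237,432)),"base+xy":((293,468),(541,449))}
P={}
for k,(a,b) in o.items():
    a=np.array(a)/3.6+(220,130)-.36; b=np.array(b)/6+(260,160)-.42
    P[k],e=tri([ray(S,a),ray(D,b)]); print(k,P[k].round(1),np.round(e,1))
def ang(a,b): v=P[b]-P[a]; return np.degrees(np.arctan2(v[1],v[0]))
print("x dirs",ang("t-x+y","t+x+y"),ang("t-x-y","t+x-y"),ang("post-","post+"),ang("handle_out","handle_in"),ang("base-xy","base+xy"))
print("y dirs",ang("t-x-y","t-x+y")-90,ang("t+x-y","t+x+y")-90)
E
```

```text
handle_out [ 402.1 -137.4   53.1] [1. 1.]
handle_in [ 487.7 -155.3   58. ] [1.3 1.3]
t-x+y [506.8 125.3  83.5] [1.3 1.3]
t+x+y [660.3  96.6  85.6] [0.4 0.4]
t-x-y [476.9 -22.3  75.3] [1.4 1.4]
t+x-y [633.  -50.6  74.6] [1.5 1.5]
post- [502.4 -37.   85.8] [0.3 0.3]
post+ [604.5 -55.   85.7] [0.7 0.7]
mouth [548.  -77.2  76.1] [0. 0.]
base-xy [ 470.1 -114.1   -4.6] [5.7 5.7]
base+xy [ 611.1 -143.7    3.1] [0.6 0.6]
x dirs -10.562013357553827 -10.28978372499991 -9.998702522505576 -11.853839571514241 -11.842291165293178
y dirs -11.484334525826156 -10.502258854447518
```

```bash
python3 - <<'E'
from h import *
from bench import bot, imaging
import pickle
out=[]
for i,(p) in enumerate([(420,-110,260),(450,30,260)]):
    bot.move_ptp(list(p),[np.pi,0,np.radians(-10.6)])
    m=imaging.camera_model("wrist"); im=imaging.capture("wrist"); cv2.imwrite(f"pics/w{i+1}.png",im); out.append(m)
    print(m["position"],m["rotation"],bot.get_state()["t"],bot.get_state()["qpos"].round(2))
pickle.dump(out,open("wm.pkl","wb"))
E
```

```text
[ 501.87742694 -125.77023007  402.70301384] [-3.26635149e-01  1.57088498e-04 -1.75478169e+00] 2.575 [-0.43  0.09 -0.42  1.06  0.    2.9 ]
[531.6830117   13.55998973 402.71962414] [-3.26645338e-01 -5.80807443e-05 -1.75621424e+00] 7.5167 [-0.1   0.12 -0.38  1.07 -0.   -3.05]
```

View pics/w1.png

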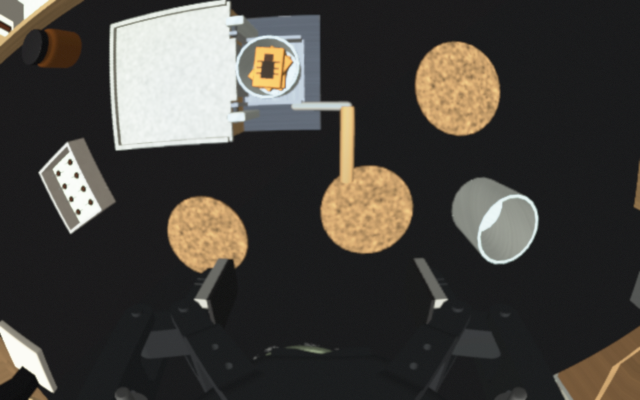

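View pics/w2.png

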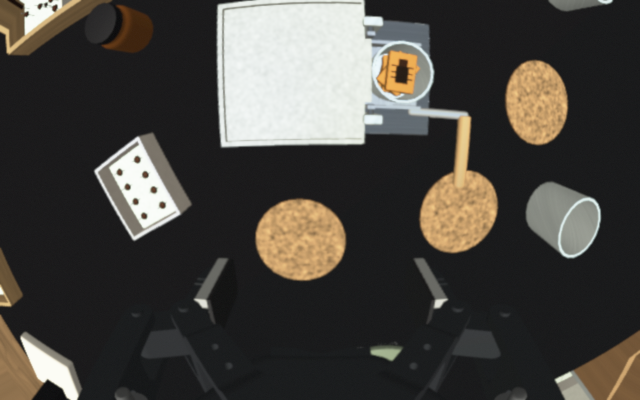

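The wrist views show the tipper clearly: the handle runs (345,107)-(346,182) in w1 and (463,118)-(460,186) in w2, and the cup mouth is at (268,67) and (402,72). Next I'll zoom in for precise pixels.

```bash
python3 - <<'E'
import cv2
a=cv2.imread("pics/w1.png")[0:200,210:410]; b=cv2.imread("pics/w2.png")[0:200,330:530]
cv2.imwrite("pics/wc.png",cv2.resize(cv2.hconcat([a,b]),None,fx=2,fy=2,interpolation=cv2.INTER_CUBIC))
for n,o in(("w1",(210,0)),("w2",(330,0))):
    im=cv2.imread(f"pics/{n}.png")[0:130,o[0]:o[0]+130]; cv2.imwrite(f"pics/{n}c.png",cv2.resize(im,None,fx=4.6,fy=4.6,interpolation=cv2.INTER_CUBIC))
E
```

```text
(no output)
```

View pics/w1c.png

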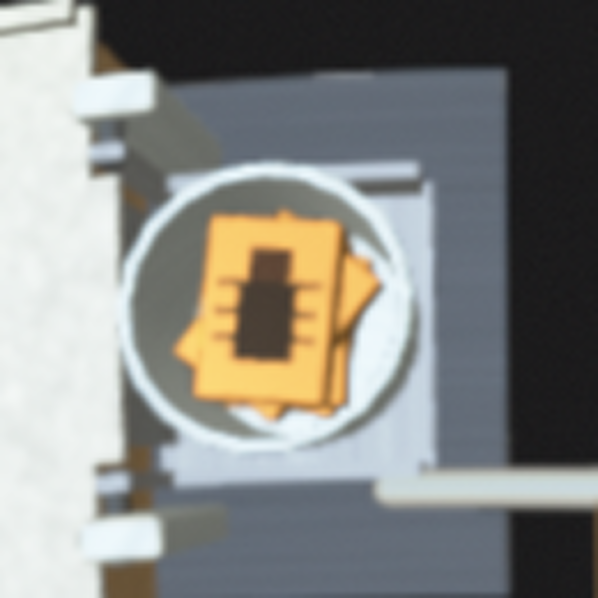

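View pics/w2c.png

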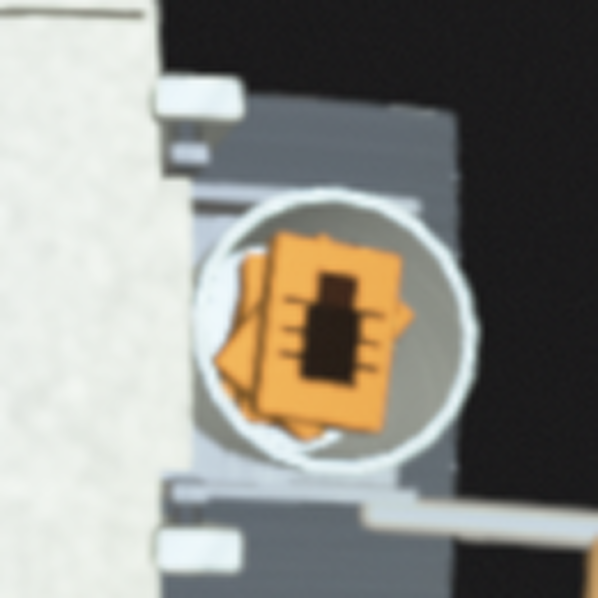

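View pics/wc.png

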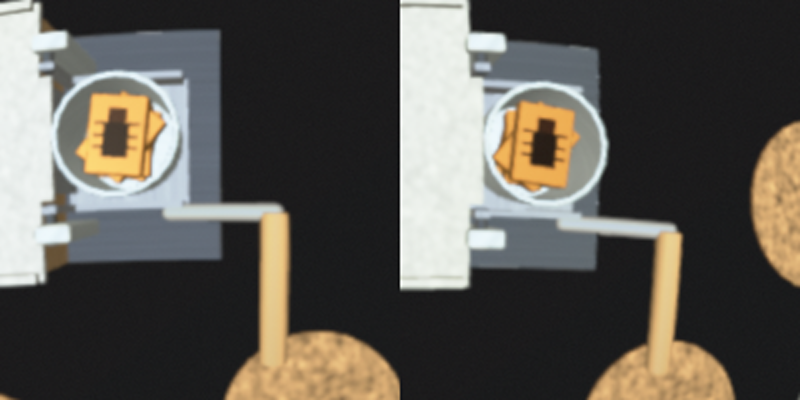

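```bash
python3 - <<'E'
from h import *
from bench import imaging
import pickle
S=imaging.camera_model("scene");D=imaging.camera_model("side"); W1,W2=pickle.load(open("wm.pkl","rb"))
sc=lambda a:np.array(a)/3.6+(220,130)-.36
sd=lambda b:np.array(b)/6+(260,160)-.42
o={"handle_out":((153,190),(105,373),(136,182),(130,186.2)),"handle_in":((183,288),(290,378),(137.3,106.5),(135,117.3)),
"post-":((352,207),(300,200),(123/4.6,536/4.6),(200/4.6,550/4.6)),"post+":((410,335),(508,212),(115/4.6,95/4.6),(200/4.6,98/4.6)),"mouth":((333,292),(399,254),(268/4.6,306/4.6),(336/4.6,330/4.6))}
P={}
for k,v in o.items():
    w1=np.array(v[2])+(210,0)-.3; w2=np.array(v[3])+(330,0)-.3
    rs=[ray(S,sc(v[0])),ray(D,sd(v[1])),ray(W1,w1,True),ray(W2,w2,True)]
    P[k],e=tri(rs); print(k,P[k].round(1),np.round(e,1),"wrist",tri(rs[2:])[0].round(1),"ext",tri(rs[:2])[0].round(1))
    if 0: pass
for a,b in(("handle_out","handle_in"),("post-","post+")):
    v=P[b]-P[a]; print(a,np.degrees(np.arctan2(v[1],v[0])),np.linalg.norm(v))
y=np.radians(-10.8); ex=np.array([np.cos(y),np.sin(y),0]); ey=np.array([-np.sin(y),np.cos(y),0])
print("hinge from posts",(P["post-"]+P["post+"])/2,"handle",(P["handle_out"]+P["handle_in"])/2+88*ex+120*ey,"cup",P["mouth"]+36*ey)
E
```

```text
handle_out [ 403.  -138.4   54.3] [1.4 1.2 1.1 1.5] wrist [ 405.3 -137.2   60.7] ext [ 402.1 -137.4   53.1]
handle_in [ 488.2 -153.7   56.7] [2.4 0.9 1.5 1. ] wrist [ 488.8 -153.1   56.1] ext [ 487.7 -155.3   58. ]
post- [502.7 -36.7  85.5] [0.4 0.6 0.8 0.7] wrist [502.9 -36.5  82.7] ext [502.4 -37.   85.8]
post+ [604.5 -54.8  85.4] [0.8 0.7 0.5 0.5] wrist [605.1 -54.8  83. ] ext [604.5 -55.   85.7]
mouth [548.1 -77.9  76.4] [0.6 0.2 1.  0.4] wrist [548.4 -78.5  73.1] ext [548.  -77.2  76.1]
handle_out -10.214970442018732 86.62589869111112
post- -10.083828069587433 103.39908969172929
hinge from posts [553.57098305 -45.77313874  85.44632414] handle [554.50015114 -44.64673552  55.52802904] cup [554.79582811 -42.55575658  76.36179586]
```

```bash
cat >> h.py <<'E'
YAW=np.radians(-10.2); EX=np.array([np.cos(YAW),np.sin(YAW),0]); EY=np.array([-np.sin(YAW),np.cos(YAW),0]); EZ=np.array([0,0,1.])
H=np.array([553.6,-44.6,78.]); RH=123.; DEL=np.arctan2(25,120); XG=-95.
def hpos(th,r=RH):
    a=th-DEL; return H+XG*EX+r*(-np.cos(a)*EY+np.sin(a)*EZ)
def ori(tilt):
    tz=-np.cos(tilt)*EZ-np.sin(tilt)*EY; ty=np.cos(tilt)*EY-np.sin(tilt)*EZ
    M=np.column_stack([np.cross(ty,tz),ty,tz]); return M,tz
def pose(th,tilt,s=19.):
    M,tz=ori(tilt); return list(hpos(th)+s*tz), list(R.from_matrix(M).as_euler("xyz"))
E
python3 - <<'E'
from h import *
from bench import solve_ik,imaging
def sim(t0,t1,a0,a1,s0,s1):
    A=np.array(pose(t0,a0,s0)[0]);B=np.array(pose(t1,a1,s1)[0])
    L=np.linalg.norm(B-A); ss=[];ths=[];con=[]; js=[]
    for u in np.linspace(0,1,41):
        p=A+u*(B-A); tl=a0+u*(a1-a0); M,tz=ori(tl)
        d=p-(H+XG*EX); s=np.roots([1,-2*d@tz,d@d-RH**2]); s=max(s.real); b=d-s*tz
        th=np.arctan2(b[2],-(b@EY))+DEL
        ths.append(th); ss.append(s); con.append(th-DEL-np.pi/2-tl)
        q=solve_ik(list(p),list(R.from_matrix(M).as_euler("xyz"))); js.append(q if q is not None else [np.nan]*6)
    js=np.array(js); return L,np.array(ss),np.array(ths),np.array(con),np.abs(np.diff(js,axis=0)).max(0)*40
for a in((.175,.775),(0.0,.95),(.475,.475),(.3,.65)):
    L,s,th,c,j=sim(1.5,3.0,*a,13,13); print(a,L.round(),s[[0,10,20,30,40]].round(1),th[::8].round(2),c[::10].round(2),"max dq/du",j.round(2), "rate max/mean",(np.diff(th).max()*40).round(2),np.diff(th).min()*40)
S=imaging.camera_model("scene");D=imaging.camera_model("side")
for n,a,b in(("cupA",(180,205),(242,280)),("bottle",(271,318),(388,258)),("cupB",(200,362),(401,295)),("unit",(413,155),(296,172)),("jar",(459,213),(356,170))):
    print(n,plane(S,a,0)[:2].round(),plane(D,b,0)[:2].round())
E
```

```text
(0.175, 0.775) 160.0 [13.  37.1 45.4 37.1 13. ] [1.5 1.8 2.1 2.4 2.7 3. ] [-0.45 -0.23 -0.    0.23  0.45] max dq/du [0.7  0.67 0.62 0.69 0.6  0.73] rate max/mean 1.52 1.4533020067338676
(0.0, 0.95) 156.0 [13.  36.1 44.6 36.1 13. ] [1.5  1.78 2.09 2.41 2.72 3.  ] [-0.28 -0.16 -0.    0.16  0.27] max dq/du [0.94 0.99 0.9  1.18 0.95 1.09] rate max/mean 1.61 1.290324136076162
(0.475, 0.475) 168.0 [13.  38.6 46.  38.6 13. ] [1.5  1.83 2.11 2.39 2.67 3.  ] [-0.75 -0.35 -0.    0.35  0.75] max dq/du [0.31 0.24 0.19 0.06 0.05 0.34] rate max/mean 1.83 1.3635208595163384
(0.3, 0.65) 163.0 [13.  37.8 45.8 37.8 13. ] [1.5  1.81 2.1  2.4  2.69 3.  ] [-0.58 -0.28 -0.    0.28  0.57] max dq/du [0.53 0.48 0.43 0.39 0.34 0.56] rate max/mean 1.59 1.4568766282984313
cupA [ 322. -338.] [ 313. -317.]
bottle [ 695. -261.] [ 698. -258.]
cupB [ 702. -421.] [ 695. -402.]
unit [487. 281.] [475. 284.]
jar [697. 261.] [705. 286.]
```

```bash
python3 - <<'E'
from h import *
from bench import bot, solve_ik, imaging
up=np.array([0,0,120.])
A=pose(1.5,.3,13);B=pose(3.0,.65,13)
print(bot.get_state()["t"])
bot.move_ptp(list(np.array(A[0])+up),A[1]); t0=bot.get_state(); print(t0["t"],t0["qpos"].round(2))
bot.movel(list(np.array(B[0])+up),B[1],max_speed=300); s=bot.get_state(); print("line T",s["t"]-t0["t"],s["contact_force"].round(1),s["tcp_pos"]-np.array(B[0])-up,s["joint_velocities"].round(2))
bot.grip(0.7,20)
p=pose(0,0,19); bot.move_ptp([p[0][0],p[0][1],p[0][2]+110],p[1])
s=bot.get_state(); print(s["t"],s["opening"])
m=imaging.camera_model("wrist"); cv2.imwrite("pics/w3.png",imaging.capture("wrist")); cv2.imwrite("pics/s3.png",imaging.capture("side")[60:260,180:440].repeat(3,0).repeat(3,1)[:600,:780])
E
```

```text
7.5167
10.1583 [-0.11  0.15 -0.28  1.17 -0.3   0.07]
line T 0.6916999999999991 [-0.2 -0.1 -1. ] [ 0.01351711  0.42297035 -0.53897944] [-0.04 -0.05 -0.01 -0.   -0.   -0.  ]
12.225 0.7001845414493756
```

View pics/s3.png

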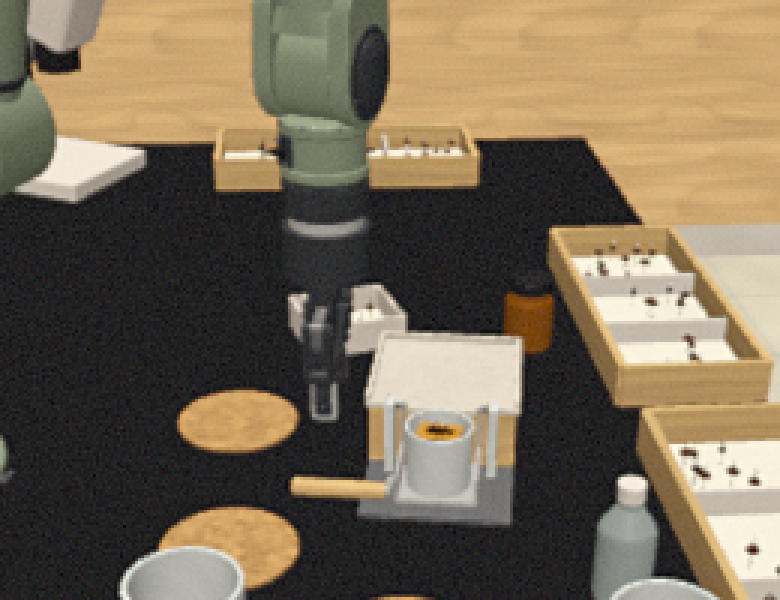

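The arm is above the handle and hasn't touched anything. Next I descend and grip.

```bash
python3 - <<'E'
from h import *
from bench import bot, solve_ik, imaging
p=pose(0,0,19)
print(bot.movel(p[0],p[1],max_speed=120,threshold=8), bot.get_state()["tcp_pos"].round(1),p[0])
cv2.imwrite("pics/s4.png",cv2.resize(imaging.capture("side")[140:260,240:400],None,fx=4.5,fy=4.5)); 
bot.grip(0,25); s=bot.get_state(); print(s["opening"],s["contact_force"].round(1),s["t"])
cv2.imwrite("pics/c4.png",cv2.resize(imaging.capture("scene")[130:270,200:400],None,fx=4,fy=4))
E
```

```text
False [ 439.3 -146.4   34.4] [np.float64(438.7778305538376), np.float64(-146.28846188505676), np.float64(33.913626744223876)]
0.17808283741263753 [2.4 9.1 6.7] 13.9083
```

View pics/s4.png

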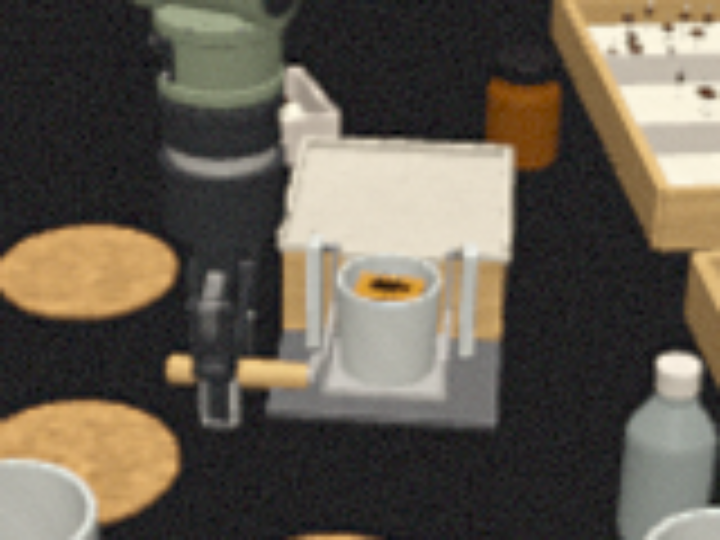

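View pics/c4.png

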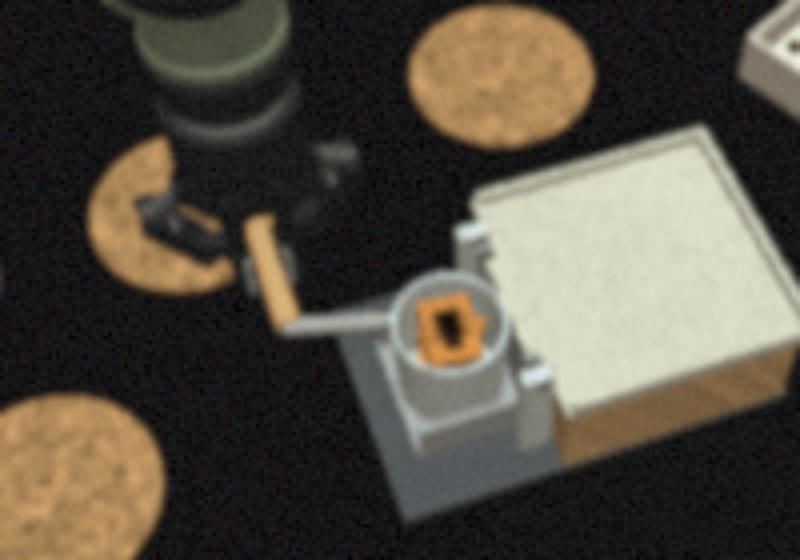

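The grip reads 0.178, about 15 mm against the 16 mm bar, so the handle is held. Now I raise the cradle slowly to 1.5 rad and watch the force.

```bash
python3 - <<'E'
from h import *
from bench import bot, solve_ik, imaging
N=8
for th in np.linspace(0,1.5,N+1)[1:]:
    p=pose(th,.3*th/1.5,19); bot.movel(p[0],p[1],max_speed=80)
    s=bot.get_state(); f=s["contact_force"]; a=th-DEL; rad=-np.cos(a)*EY+np.sin(a)*EZ; tan=np.sin(a)*EY+np.cos(a)*EZ
    print(round(th,2),"rad %.1f tan %.1f x %.1f"%(f@rad,f@tan,f@EX),round(s["opening"],3),round(s["t"],2))
    if np.linalg.norm(f)>60: print("STOP");break
cv2.imwrite("pics/s5.png",cv2.resize(imaging.capture("side")[120:260,240:400],None,fx=4.2,fy=4.2)); 
cv2.imwrite("pics/c5.png",cv2.resize(imaging.capture("scene")[120:270,200:420],None,fx=3.6,fy=3.6))
E
```

```text
0.19 rad -9.0 tan -3.3 x 2.8 0.177 14.4
0.38 rad -9.0 tan -3.4 x 2.6 0.175 14.84
0.56 rad -8.7 tan -4.0 x 3.5 0.172 15.28
0.75 rad -7.0 tan -3.6 x 1.9 0.175 15.71
0.94 rad -7.2 tan -2.6 x 2.7 0.179 16.14
1.12 rad -2.8 tan -1.9 x 1.0 0.178 16.57
1.31 rad 6.3 tan -3.3 x -2.1 0.177 17.01
1.5 rad 16.6 tan -5.4 x -5.0 0.178 17.44
```

View pics/s5.png

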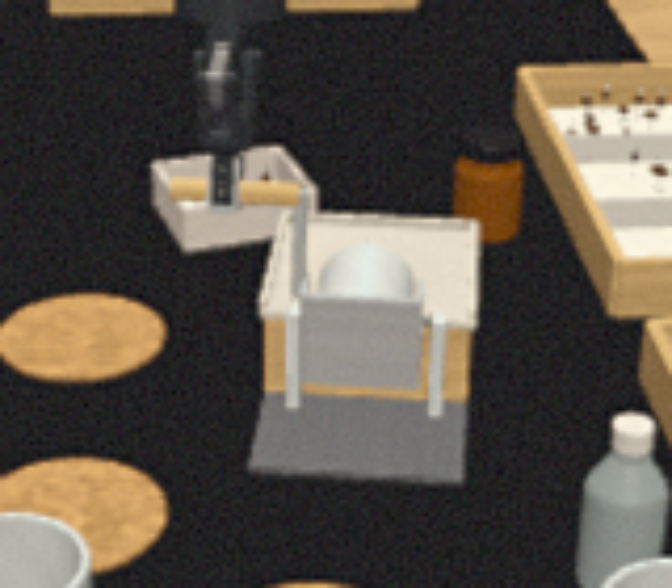

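View pics/c5.png

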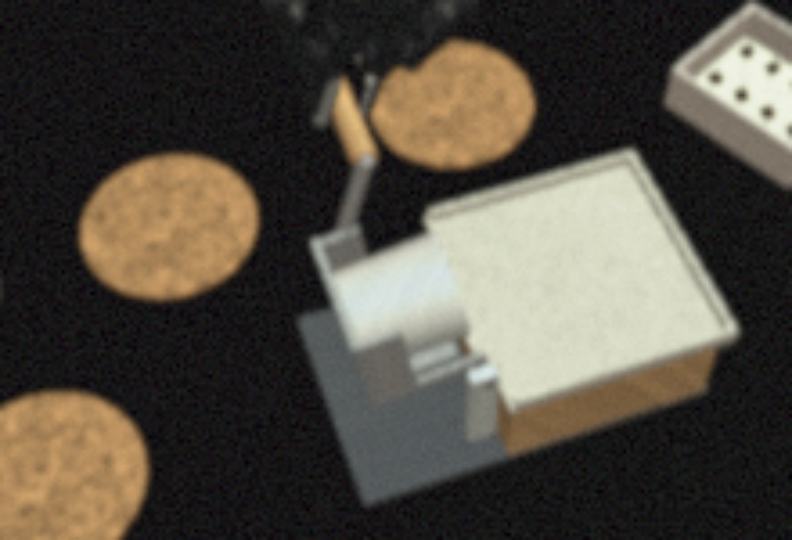

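```bash
python3 - <<'E'
from h import *
from bench import bot, solve_ik, imaging
A=pose(1.5,.3,13);B=pose(3.05,.68,13)
bot.grip(0.25); bot.movel(A[0],A[1],max_speed=60)
s=bot.get_state(); print(s["t"],s["opening"],s["contact_force"].round(1))
bot.movel(B[0],B[1],max_speed=310)
s2=bot.get_state(); print(s2["t"]-s["t"],s2["contact_force"].round(1),(s2["tcp_pos"]-np.array(B[0])).round(1))
cv2.imwrite("pics/s6.png",cv2.resize(imaging.capture("side")[120:260,240:400],None,fx=4.2,fy=4.2)); 
cv2.imwrite("pics/c6.png",cv2.resize(imaging.capture("scene")[90:250,240:460],None,fx=3.5,fy=3.5))
E
```

```text
18.025 0.2500602988999651 [-1.9 -3.7  5. ]
0.6917000000000009 [-1.5  5.6  0.2] [-0.3  1.3 -1. ]
```

View pics/s6.png

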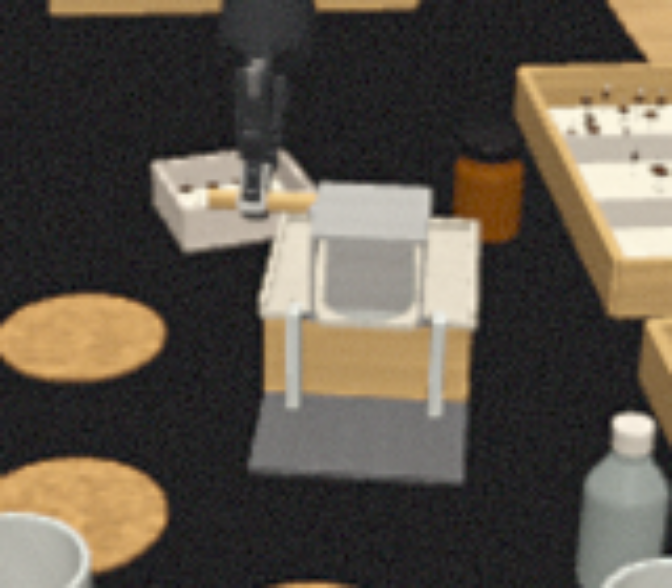

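View pics/c6.png

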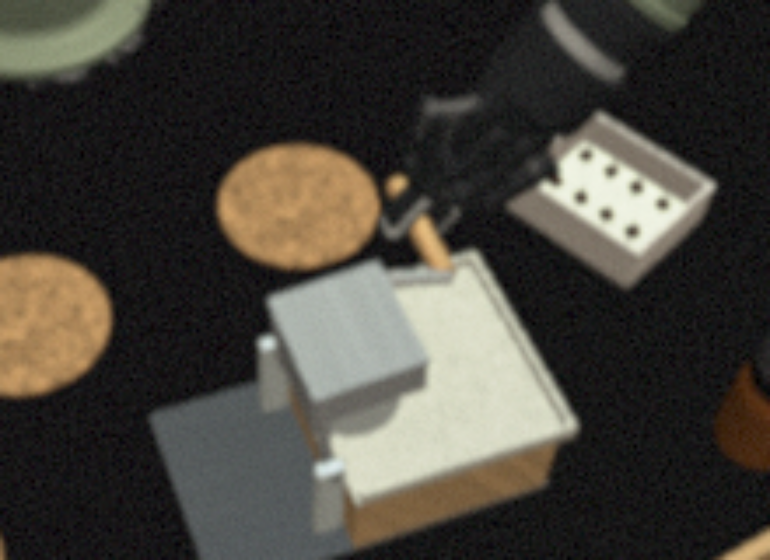

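The swing took about 0.6 s, and the cradle is over the tray with the cup under it. I'll push on towards the stop and look again.

```bash
python3 - <<'E'
from h import *
from bench import bot, solve_ik, imaging
B=pose(3.12,.68,14)
print(bot.movel(B[0],B[1],max_speed=100,threshold=20)); bot.dwell(.3)
s2=bot.get_state(); print(s2["t"],s2["contact_force"].round(1))
cv2.imwrite("pics/s7.png",cv2.resize(imaging.capture("side")[120:260,240:400],None,fx=4.2,fy=4.2)); 
cv2.imwrite("pics/c7.png",cv2.resize(imaging.capture("scene")[90:250,240:460],None,fx=3.5,fy=3.5))
E
```

```text
False
19.3667 [-0.5  0.6 -1. ]
```

View pics/s7.png

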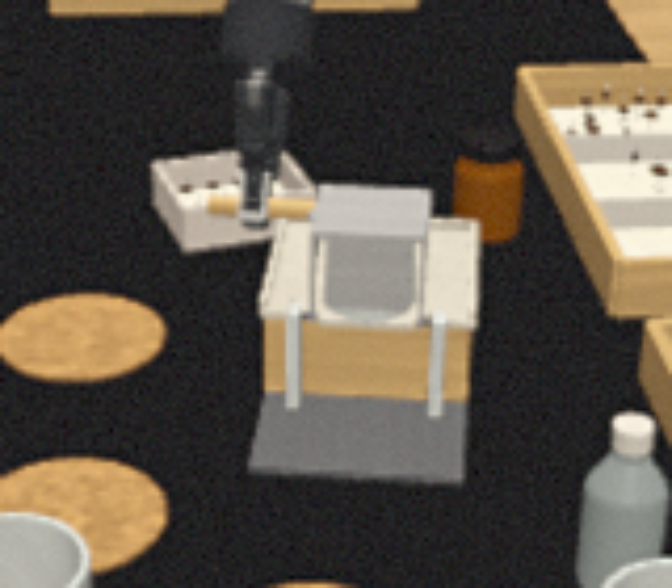

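View pics/c7.png

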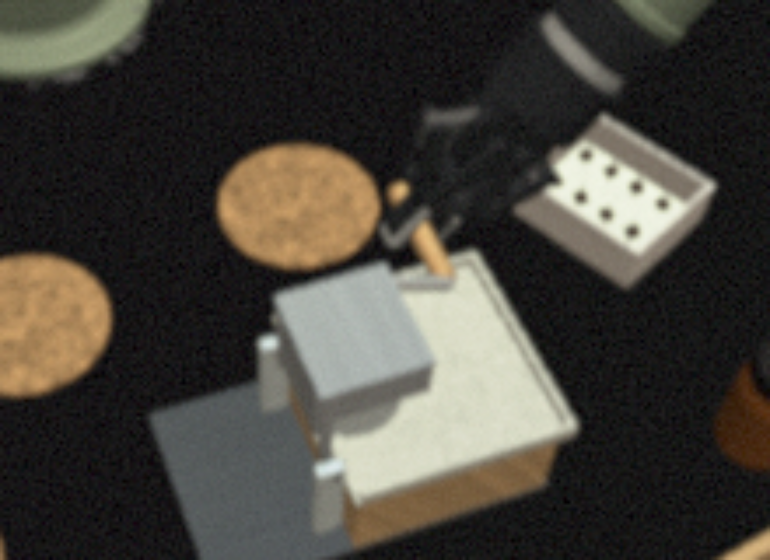

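```bash
python3 - <<'E'
from h import *
from bench import bot, solve_ik, imaging
bot.grip(0,25); s=bot.get_state(); print(s["opening"],s["contact_force"].round(1),s["t"])
N=14
for i,th in enumerate(np.linspace(3.12,0.0,N+1)[1:]):
    p=pose(th,.68*th/3.12,15); bot.movel(p[0],p[1],max_speed=60 if i<2 else 100)
    s=bot.get_state(); f=s["contact_force"]; a=th-DEL; rad=-np.cos(a)*EY+np.sin(a)*EZ; tan=np.sin(a)*EY+np.cos(a)*EZ
    print(round(th,2),"rad %.1f tan %.1f x %.1f"%(f@rad,f@tan,f@EX),round(s["opening"],3),round(s["t"],2))
    if i==3:
        cv2.imwrite("pics/s8.png",cv2.resize(imaging.capture("side")[120:260,240:400],None,fx=4.2,fy=4.2)); 
    if np.linalg.norm(f)>60: print("STOP");break
E
```

```text
0.17594984323285984 [ 1.4  5.4 -0. ] 19.6833
2.9 rad 11.9 tan 2.3 x -2.0 0.176 20.27
2.67 rad 11.4 tan 1.6 x -3.4 0.176 20.86
2.45 rad 12.9 tan 1.3 x -3.8 0.177 21.27
2.23 rad 11.7 tan 2.0 x -2.8 0.172 21.69
2.01 rad 8.1 tan 0.1 x -0.8 0.174 22.16
1.78 rad -1.8 tan -0.8 x 3.5 0.173 22.57
1.56 rad -7.1 tan -0.1 x 5.5 0.176 22.99
1.34 rad -7.4 tan 0.1 x 5.4 0.177 23.41
1.11 rad -7.2 tan -1.7 x 5.7 0.175 23.82
0.89 rad -6.8 tan -1.4 x 5.2 0.176 24.24
0.67 rad -7.7 tan -0.1 x 5.1 0.172 24.66
0.45 rad -7.8 tan -0.7 x 4.0 0.172 25.08
0.22 rad -10.4 tan -0.0 x 3.6 0.177 25.51
0.0 rad -11.4 tan 2.8 x 3.1 0.176 25.93
```

View pics/s8.png

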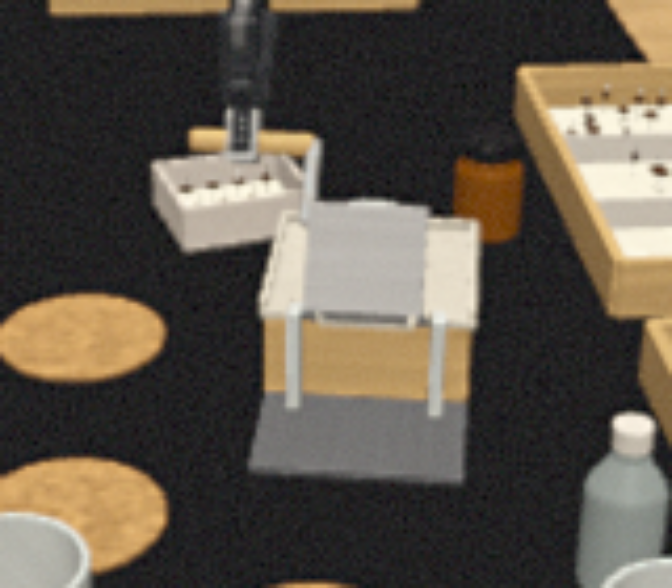

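```bash
python3 - <<'E'
from h import *
from bench import bot, solve_ik, imaging
import pickle
bot.grip(0.7); print(bot.get_state()["contact_force"].round(1))
p=pose(0,0,15); q=np.array(p[0])+[0,0,160]; bot.movel(list(q),p[1],max_speed=200)
bot.move_ptp([650,-30,270],p[1])
bot.dwell(.2); m=imaging.camera_model("wrist"); im=imaging.capture("wrist"); cv2.imwrite("pics/w9.png",im); pickle.dump(m,open("w9.pkl","wb"))
print(bot.get_state()["t"],m["position"])
cv2.imwrite("pics/side9.png",imaging.capture("side"));cv2.imwrite("pics/scene9.png",imaging.capture("scene"))
a=cv2.imread("pics/side9.png")[130:260,260:390];b=cv2.imread("pics/scene9.png")[130:260,250:380]
cv2.imwrite("pics/c9.png",cv2.resize(cv2.hconcat([a,b]),None,fx=3,fy=3,interpolation=cv2.INTER_CUBIC))
E
```

```text
[ 0.3  0.4 -0.7]
28.625 [569.27895347 -17.63709784 412.68237814]
```

View pics/w9.png

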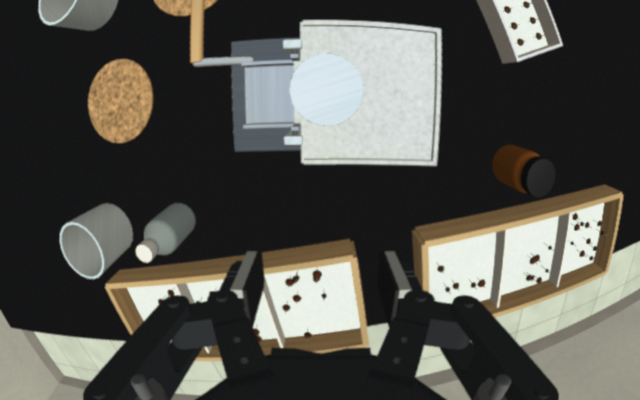

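View pics/c9.png

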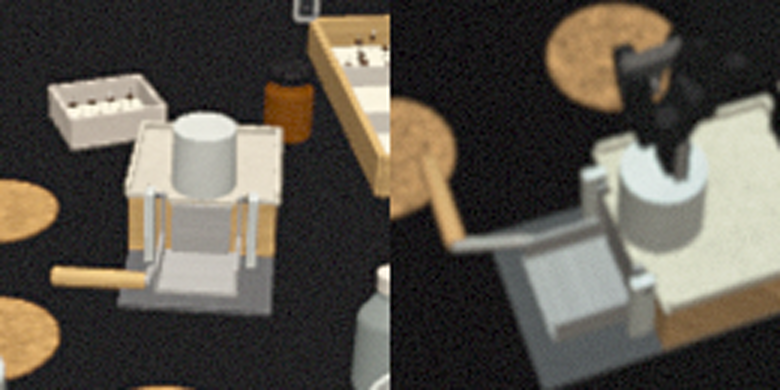

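The cup stands mouth down at the tray's hinge edge, flat and with no blocks showing. The cradle is back down. Next I find the centre of the cup's top.

```bash
python3 - <<'E'
from h import *
from bench import imaging
import pickle
m=pickle.load(open("w9.pkl","rb")); D=imaging.camera_model("side")
im=cv2.imread("pics/w9.png"); b=im[...,0].astype(int)-im[...,2]
for th in (8,14):
    mk=((b>th)&(im[...,2]>150)).astype(np.uint8)*255; mk[:, :285]=0; mk[:,375:]=0; mk[:40]=0; mk[140:]=0
    mk=cv2.morphologyEx(mk,cv2.MORPH_OPEN,np.ones((5,5)))
    c=max(cv2.findContours(mk,cv2.RETR_EXTERNAL,cv2.CHAIN_APPROX_NONE)[0],key=cv2.contourArea); h=cv2.convexHull(c)
    e=cv2.fitEllipse(h); print(th,e)
    P=np.array([plane(m,q[0],142,True)[:2] for q in h],np.float32); print("plane142",cv2.minEnclosingCircle(P))
w=ray(m,e[0],True)
for sp in ((206,128),(206,126)):
    X,er=tri([w,ray(D,np.array(sp)/3+(260,130)-.33)]); print(X.round(1),np.round(er,2),"rel tipper",(X-H)@EX,(X-H)@EY)
E
```

```text
8 ((317.7961120605469, 90.81927490234375), (74.47882080078125, 94.11383056640625), 79.7177734375)
plane142 ((562.7579345703125, -16.864839553833008), 38.72872543334961)
14 ((317.4305725097656, 90.78601837158203), (73.39088439941406, 93.5622329711914), 80.64756774902344)
plane142 ((562.68310546875, -17.2531795501709), 38.420860290527344)
[560.  -18.6 144.1] [0.24 0.24] rel tipper 1.692363477347743 26.708880346156825
[560.  -18.6 146.4] [0.3 0.3] rel tipper 1.7004840866144249 26.72790760238004
```

The mask caught the steel posts as well, because the radius came out at 38 instead of 32. I'll check a crop and redo it.

```bash
python3 - <<'E'
from h import *
from bench import imaging
import pickle
m=pickle.load(open("w9.pkl","rb")); D=imaging.camera_model("side")
im=cv2.imread("pics/w9.png")
g=cv2.resize(im[40:150,270:390],None,fx=6,fy=6,interpolation=cv2.INTER_CUBIC)
hs=cv2.HoughCircles(cv2.cvtColor(g,cv2.COLOR_BGR2GRAY),cv2.HOUGH_GRADIENT_ALT,1,50,param1=60,param2=.5,minRadius=150,maxRadius=260)
print(hs)
if hs is not None:
  for c in hs[0][:3]:
    cv2.circle(g,(int(c[0]),int(c[1])),int(c[2]),(0,0,255),1)
    px=np.array(c[:2])/6+(270,40)-.42; w=ray(m,px,True)
    print(px,c[2]/6,plane(m,px,142,True)[:2], tri([w,ray(D,np.array((206,127))/3+(260,130)-.33)]))
cv2.imwrite("pics/w9c.png",g)
E
```

```text
None
```

View pics/w9c.png

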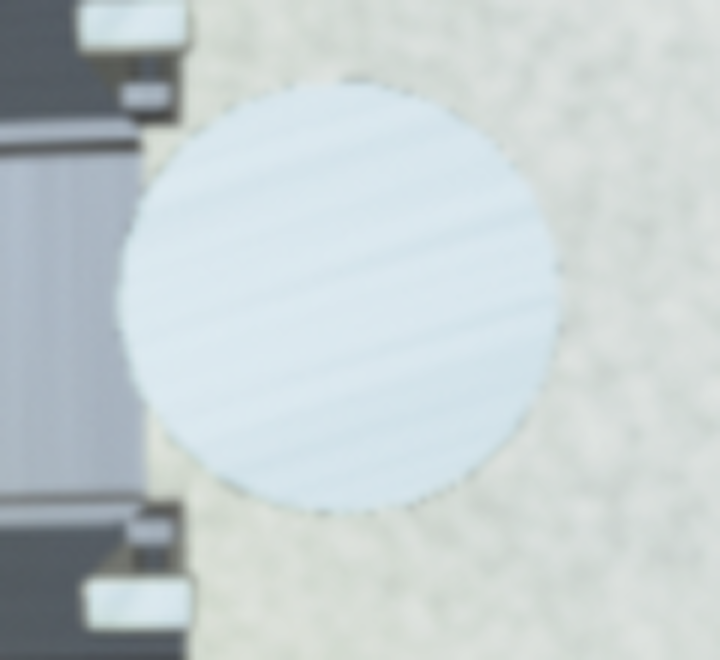

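```bash
python3 - <<'E'
from h import *
from bench import imaging
import pickle
m=pickle.load(open("w9.pkl","rb")); D=imaging.camera_model("side")
px=(325.9,89.1); print(plane(m,px,142,True)); X,e=tri([ray(m,px,True),ray(D,np.array((206,127))/3+(260,130)-.33)]); print(X,e,(X-H)@EX,(X-H)@EY)
print(H+36*EY)
E
```

```text
[559.99825348 -11.25679953 142.        ]
[560.31912256 -11.29832384 141.71079225] [0.3340659469231154, 0.33406594692334973] 0.7157122358117803 33.96521748928549
[559.97505065  -9.16895811  78.        ]
```

```bash
python3 - <<'E'
from h import *
from bench import bot, solve_ik, imaging
o=list(R.from_matrix(ori(0)[0]).as_euler("xyz"))
bot.grip(1.0)
C=np.array([560.1,-11.0,0])
bot.move_ptp(list(C+[0,0,225]),o)
print(bot.movel(list(C+[0,0,99]),o,max_speed=120,threshold=6), bot.get_state()["tcp_pos"].round(1))
s=bot.get_state(); print(s["contact_force"].round(1))
bot.grip(0,25); s=bot.get_state(); print(s["opening"],s["contact_force"].round(1),s["t"])
cv2.imwrite("pics/s10.png",cv2.resize(imaging.capture("side")[100:260,240:400],None,fx=3.7,fy=3.7)); 
E
```

```text
False [560.8 -11.1  99.7]
[ 0.5  0.7 -0.1]
0.7436936625848583 [-1.1  1.3  6. ] 31.1333
```

View pics/s10.png

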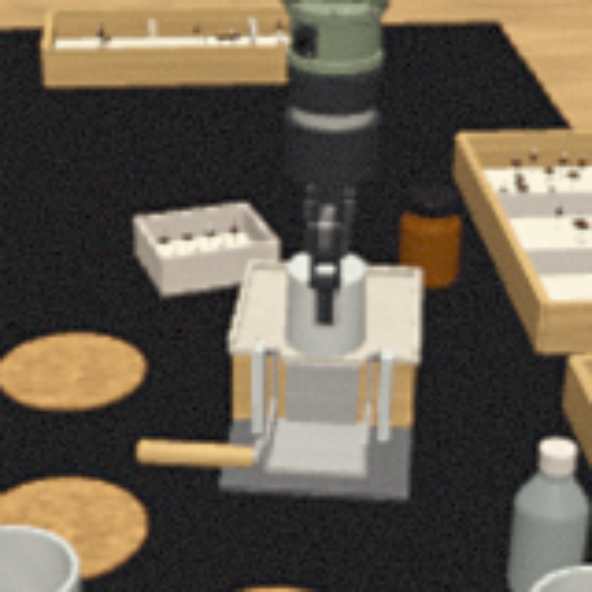

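The jaws hold the cup (opening 0.744, about 63-65 mm). Now I lift it straight up, slowly at first.

```bash
python3 - <<'E'
from h import *
from bench import bot, solve_ik, imaging
C=np.array([560.1,-11.0,0])
bot.movel(list(C+[0,0,170]),max_speed=40); s=bot.get_state(); print(s["opening"],s["contact_force"].round(1),s["t"])
bot.movel(list(C+[0,0,240]),max_speed=120); s=bot.get_state(); print(s["opening"],s["contact_force"].round(1),s["t"])
cv2.imwrite("pics/s11.png",cv2.resize(imaging.capture("side")[60:260,230:430],None,fx=3,fy=3)); 
cv2.imwrite("pics/c11.png",cv2.resize(imaging.capture("scene")[60:260,240:440],None,fx=3,fy=3)); 
E
```

```text
0.7423345436111661 [-0.8  0.2 -2.4] 33.1083
0.7444253029292974 [-0.4  0.4 -1.9] 33.8417
```

View pics/s11.png

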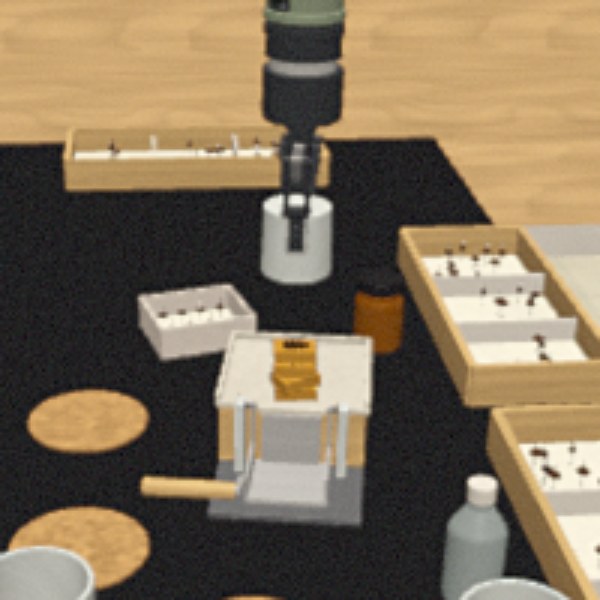

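View pics/c11.png

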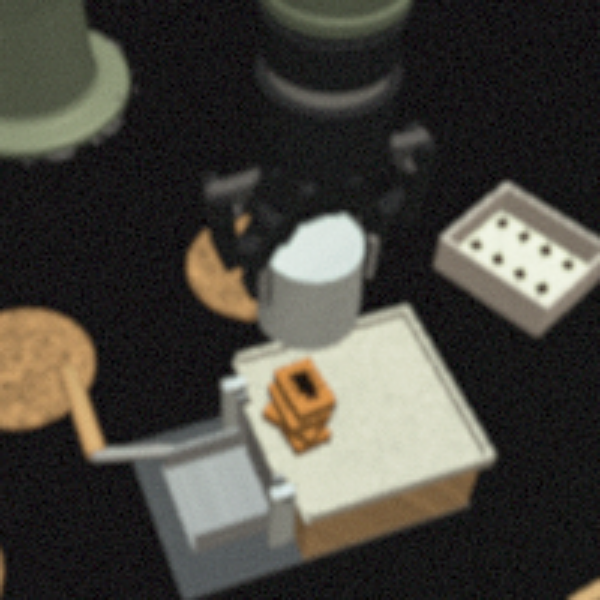

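The four blocks stand in one pile at scene crop (300,400), where the cup stood. Now I take the cup to the mat.

```bash
python3 - <<'E'
from h import *
from bench import bot, solve_ik, imaging
o=list(R.from_matrix(ori(0)[0]).as_euler("xyz"))
M=np.array([492.2,-315.5,0])
bot.move_ptp(list(M+[0,0,200]),o); s=bot.get_state(); print(s["opening"],s["contact_force"].round(1),s["t"])
bot.movel(list(M+[0,0,60]),o,max_speed=120)
cv2.imwrite("pics/s12.png",cv2.resize(imaging.capture("side")[160:320,230:430],None,fx=3.7,fy=3.7)); 
cv2.imwrite("pics/c12.png",cv2.resize(imaging.capture("scene")[160:320,120:320],None,fx=3.7,fy=3.7)); 
print(bot.get_state()["tcp_pos"])
E
```

```text
0.7434809964923504 [ 0.2  0.  -0.3] 35.1417
[ 492.72484299 -315.92369816   60.82697814]
```

View pics/s12.png

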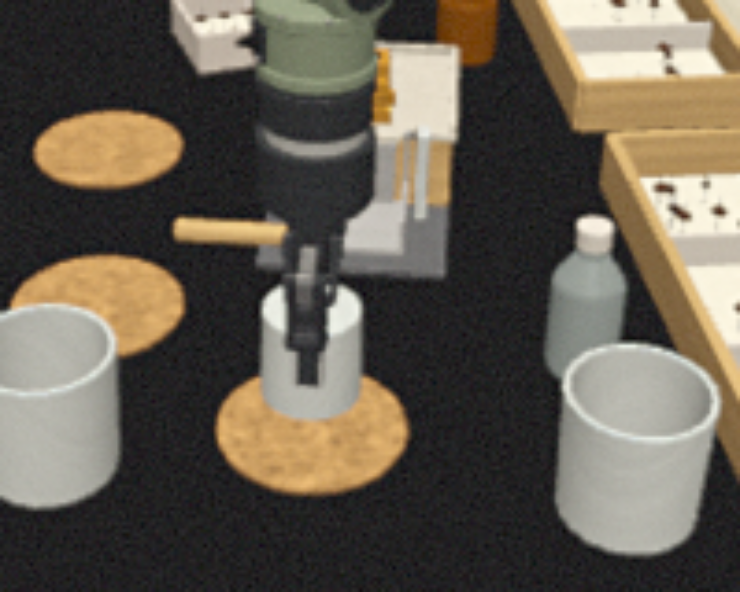

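View pics/c12.png

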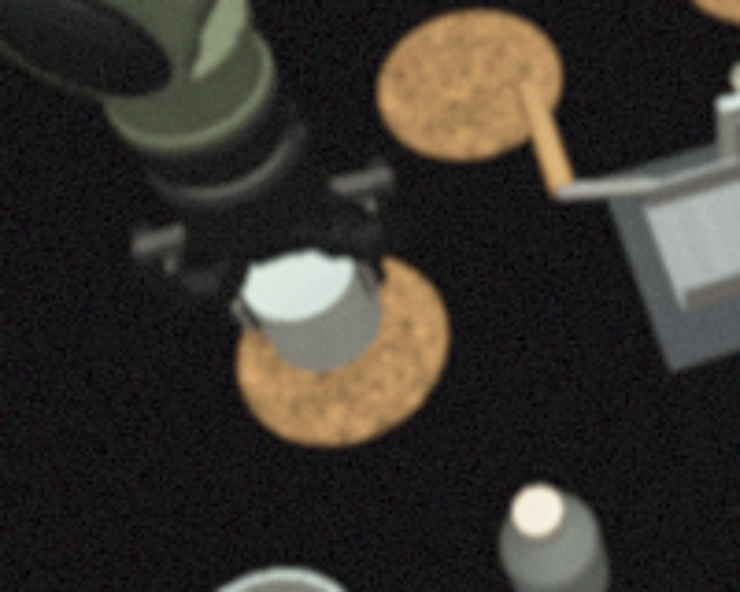

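```bash
python3 - <<'E'
from h import *
from bench import bot, solve_ik, imaging
M=np.array([492.2,-315.5,0])
hit=bot.movel(list(M+[0,0,25.5]),None,max_speed=25,threshold=3); s=bot.get_state(); print(hit,s["tcp_pos"].round(1),s["contact_force"].round(1),s["t"])
cv2.imwrite("pics/s13.png",cv2.resize(imaging.capture("side")[160:320,230:430],None,fx=3.7,fy=3.7)); 
E
```

```text
True [ 492.  -315.4   28.1] [-0.8 -0.2  4.4] 37.7167
```

View pics/s13.png

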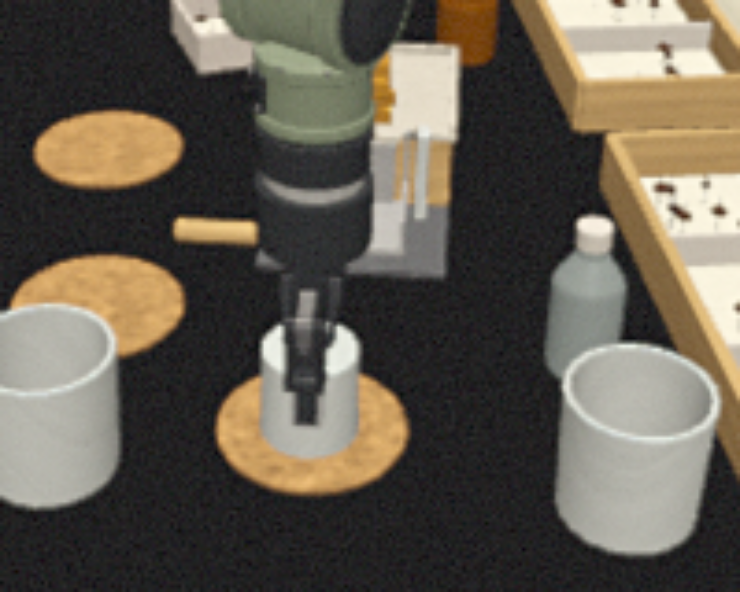

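Contact came at TCP z 28.1, against 27.7 expected for the mat top at 4 mm. I'll release, withdraw straight up and check.

```bash
python3 - <<'E'
from h import *
from bench import bot, solve_ik, imaging
bot.grip(1.0); p=bot.get_state()["tcp_pos"]
print(bot.movel([p[0],p[1],p[2]+170],max_speed=120))
bot.move_ptp([330,-100,300],list(R.from_matrix(ori(0)[0]).as_euler("xyz")))
print(bot.get_state()["t"],bot.get_state()["contact_force"].round(1))
a=imaging.capture("side");b=imaging.capture("scene"); cv2.imwrite("pics/side14.png",a);cv2.imwrite("pics/scene14.png",b)
cv2.imwrite("pics/s14.png",cv2.resize(a[140:310,230:430],None,fx=3.5,fy=3.5)); 
cv2.imwrite("pics/c14.png",cv2.resize(b[130:300,150:420],None,fx=2.9,fy=2.9)); 
E
```

```text
False
40.8 [-0.3 -0.9 -0. ]
```

View pics/s14.png

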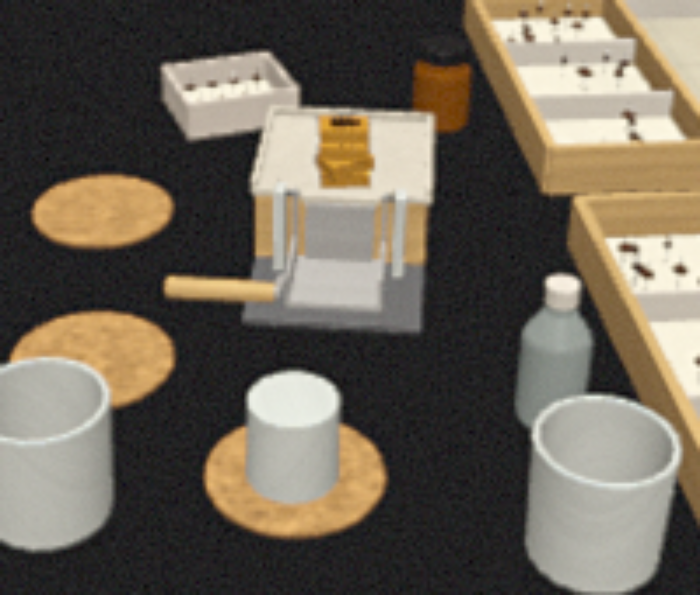

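View pics/c14.png

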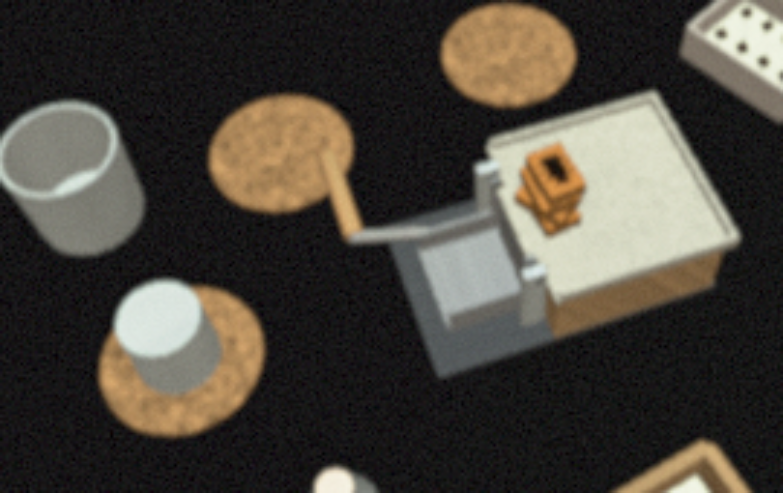

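```bash
python3 - <<'E'
from h import *
from bench import imaging
S=imaging.camera_model("scene");D=imaging.camera_model("side")
a=np.array((294,399))/3.5+(230,140)-.36; b=np.array((158,318))/2.9+(150,130)-.33
print(tri([ray(D,a),ray(S,b)]), plane(D,a,70),plane(S,b,70))
E
```

```text
(array([ 490.93624874, -315.71059399,   70.27653762]), [0.3644430073359003, 0.3644430073358993]) [ 491.23124293 -315.72579467   70.        ] [ 490.37256932 -315.57656662   70.        ]
```

The cup's top is at (491, -316, 70), within about 1.5 mm of the mat centre, and its height is right for standing flat on the mat. The job can be handed in.

```bash
python3 - <<'E'
from bench import bot
print(bot.get_state()["t"]); print(bot.sign_off())
E
```

```text
40.9
the job is handed in; nothing more can be done
None
```

The job is done and handed in at 40.9 s of the 69 s allowed. All the steps were carried out in the order asked.

**What I did**
- **Swing:** I raised the cradle by its handle to 1.5 rad, then swung it on to about 3.05 rad in roughly 0.6 s. The cup landed mouth down on the tray.
- **Cradle back down:** I brought the cradle back to 0 by the handle and let go.
- **Cup:** I lifted the cup straight up and set it mouth down on the farthest-right mat.

**Last checks**
- **Blocks:** they stand in one pile on the tray where the cup was; no loose ones show in either view.
- **Cup on mat:** its top is at (491, -316, 70), against the mat centre at (492, -315.5). The 70 mm height is what an upright cup on the 4 mm mat should give.
- **Bystanders:** the box, jar, bottle and large cups look undisturbed in the pictures.
- **Forces:** the largest I read was about 18 N. I took these readings only between moves, so not during the fast swing.

**Disagreements**
- The hinge-side wrist views gave heights 2–3 mm lower than the fixed cameras, and up to 7 mm off at the handle's end. The grip still went on cleanly.
- My first automatic outline of the cup's top also caught the steel posts, so I re-read the circle from a close crop. With the side view that gave a height of 141.7 mm, against 142 mm stated.

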